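Book in a honey sample with the label scanner

ROBOT

A 6-joint arm with a two-finger parallel gripper is mounted at the origin on the work surface. World frame = base frame: x ahead of the robot, y to its left, z up, the work surface at z = 0. Lengths are in m, angles in rad, forces in N, time in s.
With the tool pointing down it reaches from about 0.375 to 0.9 m from the base axis. Payload 3.1 kg.
Tool frame: the origin (TCP) lies on the centre line of the jaws, within the pads' length; the fingertips stand 19 mm ahead of it and the grasp point (between the pads) is the TCP; z points along the fingers, y is the line along which they close (so a half turn about z gives the same grasp; the last joint's range is limited). The gripper opens to 85 mm and grips with 20 to 120 N. Pads are 22 mm wide; open, the fingers measure 114 mm over their backs; the gripper's body (76 mm by 85 mm) begins 54 mm behind the grasp point. The pads swing forward as they close: fully open they stand 13 mm farther back than shut.
Start: joints at [-1.47, 0.527, 1.433, -0, 1.181, -0.178], TCP at [0.172, -0.601, 0.25] pointing down, gripper open.
Joint ranges: [-3.08, 3.08], [-0.75, 2.2], [0.22, 2.44], [-1.43, 4.57], [0, 2.65], [-2.85, 2.85]. Speed limits (rad/s): [2.79, 2.79, 3.14, 3.14, 3.14, 3.14].

INTERFACE

Orientations are given as a unit quaternion [x, y, z, w].
In Python, from station import manip, cams, sign_off gives the robot as it stands.
- The arm moves only by the tool carry_out, never from a script. Its argument "targets" is a list that holds one entry, the list of rows, each a list of 7 numbers: the shift along the tool's x, y, z in cm, then the turn, a rotation vector about the tool's x, y, z in degrees, then the finger opening in cm, from 0 to 8.54. A call has 1 to 12 rows; each row is the pose to reach, as a shift and turn from the pose commanded when the call began, along the tool's axes at that moment; what a row does not reach only later rows make up. A row lasts 1/12 s, in which the tool goes at most 41.7 mm and 7.16 degrees, less where a joint would pass 70% of its speed; a pose out of reach is approached as far as the arm can. A call with a gripper value outside its range is refused whole. The fingers move at their own pace and stop on an object; "force" is the grip in N (left out, the last holds). Time passes only in rows, so rows that repeat a pose let the fingers close. It gives the time, the measured TCP pose, the force, the opening and the grip force at its end, in the units of the state.
- manip.sense(): the state, without advancing time (a new reading comes with each control period).
- cams.snapshot(name): name is "scene" or "top"; returns the picture (420x560x3 uint8, red, green, blue); there is no depth.
- cams.camera_info(name): a dict with "K" (3x3 intrinsics, pixels), "T" (4x4, takes a point from camera to world coordinates). Camera axes: x right, y down, z forward; pixel columns grow to the right and rows downward; lengths in m; the calibration is good to about 2 mm. A picture is of the moment at which its call begins. camera_info takes no time and is no camera call.
- sign_off(): hands the job in; it is judged then, once.
The state is a dict: "t": time; "q": joint angles; "qd": joint speeds; "tau": joint torques, N m; "tcp_pos": TCP position; "tool_rot": TCP orientation; "force": force on the tool from outside, world axes, zero at the start; "ft_torque": the same for the moment, N m; "finger_gap": opening from 0.0 (shut) to 1.0 (fully open); "gripper_force": force on a finger pad.
Only numpy, scipy, OpenCV 4.12 (cv2) and the standard library are available. Lean on these libraries where they do the work, as an engineer would, in place of code of your own. Each camera call takes 0.05 s, during which the arm holds its last target. There are 200 camera calls.

TASK

Book in the honey sample in the widest of the three tilted jars: take the scanner from its stand and aim its window square at the middle of the bar code on that jar's lid, about 10 cm away with the window's long side running across the bars, and hold it steady for two seconds. Then lay the scanner back in its stand as it was, let go, and push the terminal's big round key fully down to save the entry. Do not bump the jars or disturb the small things lying in front of them.

Things in the scene. Friction and masses are not known exactly. Their poses are not given: they have to be found in the camera images.
- scanner: Loose black in-line scanner, 160 g. Handle: bar 150 mm long (its x -80 to +70), 30 wide (y), 24 high (z 0 to 24); origin on its underside, where to grip it across its width. At the +x end a head 58 mm wide, 24 thick, 56 long bends 45 degrees down to the window and reaches 45 mm below the origin. At the start it lies level in the stand.
- scan_window (a point): Centre of the scanner's window (50 x 16 mm, long side along the scanner's y) at (108, 0, -30) mm in the scanner's frame. Its z axis is the viewing direction, out of the window: forward (scanner +x) and 45 degrees down when the scanner is level. Its y axis is the scanner's y, the window's long side.
- stand: Fixed grey stand, origin under the middle, z up: base 160 x 90 x 12 mm and two saddles, 14 mm thick, at x = -54 and +46 mm, floors 70 mm up, lips 38 mm apart, flared above, 88 mm high in all. Between them 86 mm is open for the fingers. The scanner lies in them with its axes along the stand's, its origin 70 mm above the stand's, head beyond +x.
- wide_jar_label (a point): Centre of the bar code (24 x 34 mm, white, black bars) on the white lid of the widest jar (84 mm across, 78 high, amber): the one to scan. z points out of the lid, y is level, across the bars; x points up along the bars. The jar pivots on a stiff level hinge through its middle, 74 mm above the bench, 40 mm from the label; lid leaning to the holder's -x, 25 to 63 degrees from level.
- tall_jar_label (a point): Label on the lid of the second jar (62 mm across, 100 mm high, same kind of holder), not to be scanned. Axes as for the wide jar.
- slim_jar_label (a point): Label on the lid of the third jar (48 mm across, 84 mm high, same kind of holder), not to be scanned. Axes as for the wide jar. The three holders (base 100 x 120 mm, 88 mm high) stand in a row across the bench, in any order.
- terminal: Fixed grey terminal box 140 x 130 x 40 mm with a screen on its far half. Origin at the middle of the underside, z up. The big round key is on its near right.
- key_top (a point): Centre of the top of the terminal's big round white key, 34 mm across, pressed straight down.
- key (a joint): Travel of the key in m: 0 up, 0.007 fully down (about 5 N); springs back.
- loose_lid: Bystander: flat yellow lid, 52 mm across, 12 mm high, lying on the bench.
- spatula: Bystander: steel spatula 160 mm long lying on the bench.
- sample_pot: Bystander: small clear pot with yellow lid, 44 mm across, 45 mm high; origin at the middle of its underside.

How it is judged:
By the outcome, as a careful person would: the job done as asked, in the order asked, and still so for the second after the job is handed in, with the robot touching nothing.
It also fails if it takes over 67 s, if anything falls off the work surface, if the arm or the gripper's body presses on something with over 40 N, if the wrist force passes 120 N, or if a joint passes its speed limit or range.

## Working session

There is one attempt and no reset: what is moved stays moved. The work goes in short steps, Python scripts to look and compute and a tool call to move; the robot and the scene stay as the last step left them, time stands still between calls to the robot, and variables do not carry over. Pictures are saved under pics/ and viewed, at most 10 in all, crops included, and the job is handed in when it is done.

Besides the shell and the picture viewer there is one more tool, called as name([rows], argument=value, ...), one row to a line, values as JSON. carry_out: Moves the arm, as the interface text tells. Its arguments: {"type":"object","properties":{"targets":{"type":"array"},"force":{"type":"number"}},"required":["targets"]}

```bash
mkdir -p pics; ls; python3 - <<'E'
from station import manip,cams
import cv2,numpy as np
np.set_printoptions(precision=4,suppress=True)
for n in("scene","top"):
    cv2.imwrite(f"pics/{n}0.png",cams.snapshot(n)[:,:,::-1]); i=cams.camera_info(n); print(n,np.array(i["K"]),np.array(i["T"]))
s=manip.sense(); print(s)
E
```

```text
pics
scene [[416.9457   0.     277.5685]
 [  0.     416.9457 208.517 ]
 [  0.       0.       1.    ]] [[ 0.7435  0.4993 -0.4448  0.9604]
 [ 0.6687 -0.5605  0.4886 -0.4398]
 [-0.0053 -0.6608 -0.7506  0.772 ]
 [ 0.      0.      0.      1.    ]]
top [[493.0733   0.     285.1795]
 [  0.     493.0733 206.0068]
 [  0.       0.       1.    ]] [[ 0.0215 -0.9901  0.1384  0.371 ]
 [-0.9997 -0.0191  0.0182 -0.0097]
 [-0.0153 -0.1387 -0.9902  1.2792]
 [ 0.      0.      0.      1.    ]]
{'t': 0.1, 'q': array([-1.4705,  0.5284,  1.4338,  0.    ,  1.1814, -0.1785]), 'qd': array([-0.0022,  0.0004, -0.0032,  0.0004,  0.0001, -0.0005]), 'tau': array([ -0.0005, -44.3307, -17.8586,  -0.0002,   0.0039,   0.    ]), 'tcp_pos': array([ 0.172 , -0.6002,  0.2494]), 'tool_rot': array([ 0.9903,  0.1389,  0.    , -0.001 ]), 'force': array([ 0.4753,  0.0324, -0.9965]), 'ft_torque': array([ 0.0169, -0.0245, -0.0015]), 'gripper_force': 0.0, 'finger_gap': 0.9995008970879443}
```

View pics/scene0.png

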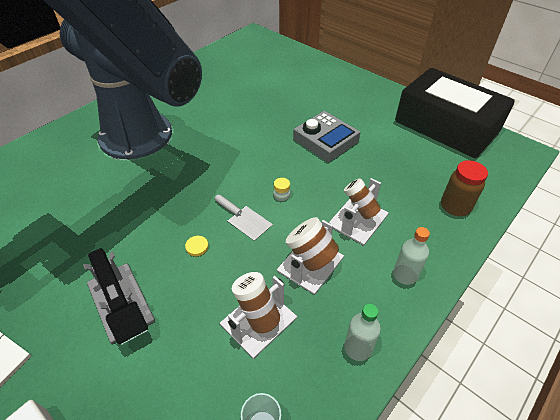

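View pics/top0.png

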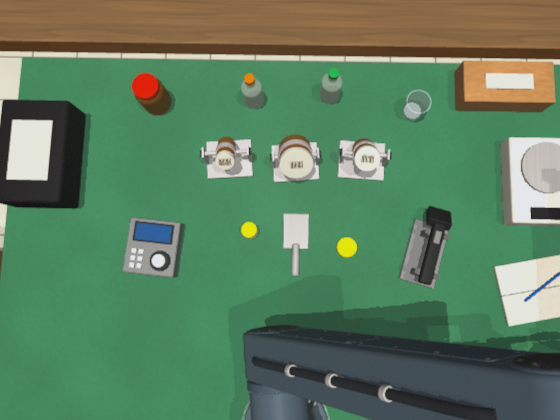

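The scene shows the stand and scanner on the left at about (118,295). The wide jar is in the middle of the row: scene (312,245), top (296,160). The key is at scene (312,125), top (160,260). The lids lean towards the robot. Next I'll zoom in on the details.

```bash
python3 - <<'E'
import cv2,numpy as np
s=cv2.imread("pics/scene0.png");t=cv2.imread("pics/top0.png")
def c(im,x,y,w,h,k=5): return cv2.resize(im[y:y+h,x:x+w],(w*k,h*k),interpolation=cv2.INTER_CUBIC)
a=np.hstack([c(t,260,130,76,60),c(s,278,208,76,60)])
b=np.hstack([c(t,395,203,76,90,3),c(s,80,240,76,110,3)[:270],c(t,120,210,76,90,3)])
b=np.hstack([b,np.zeros((270,760-b.shape[1],3),np.uint8)])
cv2.imwrite("pics/comp.png",np.vstack([a,b]))
E
```

```text
(no output)
```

View pics/comp.png

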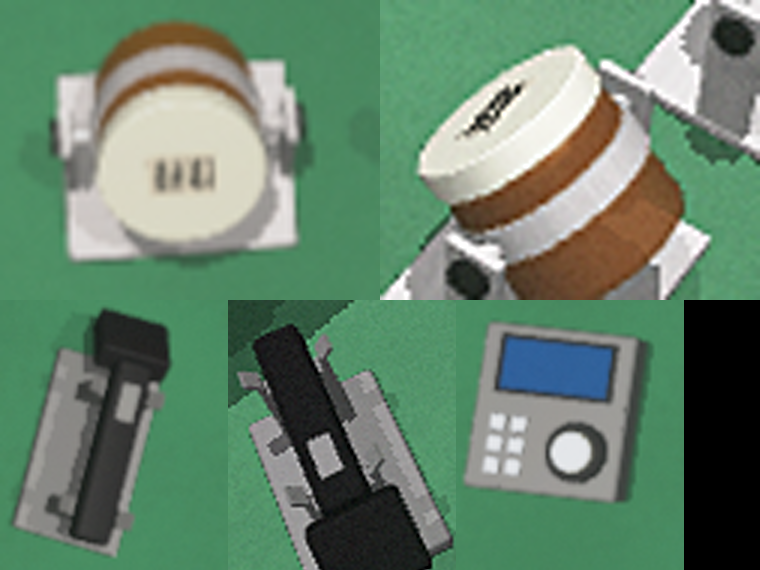

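The composite shows the barcode bars clearly in both views, at top ≈(296.7,165) and scene ≈(301,230). Hinge knobs are at top ≈(271.5,157) and (320,157). The stand, its black scanner and the round key (top ≈(160,260)) are also clear. Next, measure.

```bash
cat > h.py <<'E'
import cv2,numpy as np
from station import manip,cams
from scipy.spatial.transform import Rotation as R
np.set_printoptions(precision=4,suppress=True)
I={n:{k:np.array(v) for k,v in cams.camera_info(n).items() if k in"KT"} for n in("scene","top")}
def ray(n,p):
    T=I[n]["T"]; d=T[:3,:3]@np.linalg.inv(I[n]["K"])@np.array([p[0],p[1],1.]); return T[:3,3],d/np.linalg.norm(d)
def plane(n,p,z): o,d=ray(n,p); return o+d*(z-o[2])/d[2]
def tri(ps,pt):
    (a,u),(b,v)=ray("scene",ps),ray("top",pt); s=np.linalg.lstsq(np.c_[u,-v],b-a,rcond=None)[0]
    p,q=a+u*s[0],b+v*s[1]; return (p+q)/2,np.linalg.norm(p-q)
def proj(n,P): c=np.linalg.inv(I[n]["T"])@np.r_[P,1]; u=I[n]["K"]@c[:3]; return u[:2]/u[2]
E
cat > m.py <<'E'
from h import *
S=cv2.imread("pics/scene0.png");T=cv2.imread("pics/top0.png")
def blobs(im,x,y,w,h,lo,hi,mina=3):
    g=im[y:y+h,x:x+w]; m=cv2.inRange(g,np.array(lo),np.array(hi)); 
    n,l,st,c=cv2.connectedComponentsWithStats(m); 
    return [(st[i,4],*(c[i]+[x,y]).round(2),*st[i,:4]) for i in range(1,n) if st[i,4]>=mina],m
def bars(im,x,y,w,h):  # darkness-weighted bounding quad on lid
    g=cv2.cvtColor(im,cv2.COLOR_BGR2GRAY)[y:y+h,x:x+w].astype(float); m=g<165
    yy,xx=np.nonzero(m); wt=200-g[m]
    r=cv2.minAreaRect(np.c_[xx,yy].astype(np.float32))
    return np.array([np.average(xx,weights=wt)+x,np.average(yy,weights=wt)+y]),np.array(r[0])+[x,y],r[1],r[2]
bt=bars(T,287,158,20,14);bs=bars(S,290,220,22,19);print(bt,bs)
print("bars cen",tri(bs[0],bt[0]),"rect",tri(bs[1],bt[1]))
print("knobs",blobs(T,265,145,62,25,(0,0,0),(75,75,75))[0])
# key
for n,im,b in(("top",T,(148,248,26,24)),("scene",S,(300,114,24,20))): print(n,"key",blobs(im,*b,(190,190,190),(255,255,255))[0])
# scanner black in top and scene
print("scan",blobs(T,395,200,65,90,(0,0,0),(60,60,60),40)[0], blobs(S,80,240,80,110,(0,0,0),(60,60,60),40)[0])
# lids of tilted jar: white blob
print("lid",blobs(T,260,130,76,60,(170,190,190),(255,255,255),50)[0])
E
python3 m.py
```

```text
(array([295.9438, 164.7774]), array([296.5, 164.5]), (5.0, 11.0), 90.0) (array([296.9989, 225.9198]), array([298., 227.]), (16.0, 14.0), 0.0)
bars cen (array([ 0.6325, -0.0152,  0.1117]), np.float64(0.008302213441021734)) rect (array([ 0.6343, -0.0157,  0.1099]), np.float64(0.0061849053023926995))
knobs []
top key [(np.int32(124), np.float64(157.88), np.float64(260.28), np.int32(4), np.int32(6), np.int32(13), np.int32(13))]
scene key [(np.int32(18), np.float64(320.28), np.float64(116.44), np.int32(17), np.int32(0), np.int32(7), np.int32(5)), (np.int32(69), np.float64(311.75), np.float64(122.26), np.int32(6), np.int32(5), np.int32(12), np.int32(8)), (np.int32(4), np.float64(322.75), np.float64(120.0), np.int32(22), np.int32(5), np.int32(2), np.int32(3))]
scan [(np.int32(1049), np.float64(433.53), np.float64(240.05), np.int32(23), np.int32(7), np.int32(33), np.int32(77))] [(np.int32(2090), np.float64(116.79), np.float64(301.1), np.int32(8), np.int32(8), np.int32(60), np.int32(96))]
lid [(np.int32(69), np.float64(314.48), np.float64(148.33), np.int32(50), np.int32(13), np.int32(9), np.int32(14)), (np.int32(62), np.float64(274.27), np.float64(151.26), np.int32(12), np.int32(16), np.int32(6), np.int32(15)), (np.int32(823), np.float64(293.24), np.float64(164.23), np.int32(14), np.int32(18), np.int32(39), np.int32(33)), (np.int32(61), np.float64(315.82), np.float64(172.7), np.int32(51), np.int32(34), np.int32(8), np.int32(15))]
```

```bash
cat > m2.py <<'E'
from h import *
S=cv2.imread("pics/scene0.png");T=cv2.imread("pics/top0.png")
def bars(im,x,y,w,h,k=8):
    g=cv2.cvtColor(im,cv2.COLOR_BGR2GRAY); b=cv2.morphologyEx(g,cv2.MORPH_BLACKHAT,np.ones((13,13)))
    b=cv2.resize(b[y:y+h,x:x+w],None,fx=k,fy=k,interpolation=cv2.INTER_CUBIC)
    m=b>40; P=np.argwhere(m)[:,::-1].astype(np.float32); r=cv2.minAreaRect(P)
    f=lambda p:(np.array(p)+.5)/k-.5+[x,y]
    return f(r[0]),f(cv2.boxPoints(r)),f(P.mean(0))
bt=bars(T,285,156,22,16);bs=bars(S,287,219,26,20)
for b in(bt,bs):print(b)
L,e=tri(bs[0],bt[0]);print("label",L,e,tri(bs[2],bt[2]))
# knobs
for x,y,w,h in((266,150,8,12),(316,150,8,14)):
    g=T[y:y+h,x:x+w].max(2).astype(float); wt=np.clip(95-g,0,None); yy,xx=np.mgrid[:h,:w]
    c=[(xx*wt).sum()/wt.sum()+x,(yy*wt).sum()/wt.sum()+y]; print("knob",c,plane("top",c,.074))
print("key",tri((311.75,122.26),(157.88,260.28)))
# stand
def green(im): i=im.astype(int); return (i[...,1]-np.maximum(i[...,0],i[...,2]))>12
ng=~green(T)
rows=np.arange(228,272); left=np.array([[400-8+np.argmax(ng[r,392:440]),r] for r in rows]); 
cols=np.arange(404,430); bot=np.array([[c,295-np.argmax(ng[295:230:-1,c])] for c in cols])
def fl(p): vx,vy,x,y=cv2.fitLine(p.astype(np.float32),cv2.DIST_HUBER,0,.01,.01).ravel(); return plane("top",(x+20*vx,y+20*vy),.012),plane("top",(x-20*vx,y-20*vy),.012)
for nm,p in(("left",left),("bot",bot)):
    a,b=fl(p); d=a-b; print(nm,a,b,np.degrees(np.arctan2(d[1],d[0])))
bl=T.max(2)<70
hr=[(np.nonzero(bl[r,405:455])[0][[0,-1]]+405).tolist() for r in range(206,288,3) if bl[r,405:455].any()]; print(hr)
hc=np.array([[np.mean(np.nonzero(bl[r,405:455])[0])+405,r] for r in range(235,276)])
vx,vy,x,y=cv2.fitLine(hc.astype(np.float32),cv2.DIST_HUBER,0,.01,.01).ravel()
a,b=plane("top",(x+20*vx,y+20*vy),.082),plane("top",(x-20*vx,y-20*vy),.082);d=b-a;print("handle",a,b,np.degrees(np.arctan2(d[1],d[0])))
E
python3 m2.py
```

```text
(array([296.3399, 164.4591]), array([[290.0535, 161.5169],
       [302.2828, 160.8733],
       [302.6264, 167.4012],
       [290.3971, 168.0449]]), array([296.1703, 164.7078]))
(array([303.5382, 230.1361]), array([[292.4681, 235.4024],
       [294.6639, 221.6787],
       [314.6083, 224.8698],
       [312.4125, 238.5935]]), array([300.4   , 229.8069]))
label [ 0.6401 -0.0118  0.0995] 0.003444520024263077 (array([ 0.6371, -0.0137,  0.1006]), np.float64(0.002647296773429498))
knob [np.float64(270.0618556701031), np.float64(156.58762886597938)] [0.6637 0.053  0.074 ]
knob [np.float64(319.54615384615386), np.float64(155.24615384615385)] [ 0.6693 -0.0708  0.074 ]
key (array([0.3991, 0.3221, 0.0634]), np.float64(0.002656283262760882))
left [ 0.4918 -0.3126  0.012 ] [ 0.3927 -0.2852  0.012 ] -15.456263857441574
bot [ 0.3466 -0.3668  0.012 ] [ 0.3731 -0.2706  0.012 ] -105.35023532877524
[[429, 430], [427, 441], [426, 449], [426, 450], [426, 450], [426, 450], [426, 450], [431, 449], [431, 444], [421, 443], [425, 443], [428, 442], [428, 440], [427, 439], [426, 439], [425, 438], [425, 437], [424, 437], [423, 436], [422, 435], [421, 434], [411, 434], [411, 433], [417, 432], [418, 432], [418, 430]]
handle [ 0.4755 -0.3523  0.082 ] [ 0.3818 -0.3276  0.082 ] 165.2847444379551
```

```bash
cat >> h.py <<'E'
def rel(p,Rt):
    s=manip.sense(); R0=R.from_quat(s["tool_rot"])
    print("shift cm",R0.inv().apply(np.array(p)-s["tcp_pos"])*100,"rot deg",np.degrees((R0.inv()*Rt).as_rotvec()),"t",s["t"],"gap",s["finger_gap"])
def down(yaw): # tool z down, tool x along yaw (deg)
    c,s=np.cos(np.radians(yaw)),np.sin(np.radians(yaw)); return R.from_matrix(np.array([[c,s,0],[s,-c,0],[0,0,-1]]).T)
SO=np.array([.4349,-.3444,0]);SY=-15.4
E
cat > m3.py <<'E'
from h import *
T=cv2.imread("pics/top0.png").astype(int); S=cv2.imread("pics/scene0.png").astype(int)
g=lambda i:(i[...,1]-np.maximum(i[...,0],i[...,2]))>12
ng=~g(T)
def ang(p,z):
    vx,vy,x,y=cv2.fitLine(np.array(p,np.float32),cv2.DIST_HUBER,0,.01,.01).ravel();a,b=plane("top",(x-20*vx,y-20*vy),z),plane("top",(x+20*vx,y+20*vy),z);d=b-a;return np.degrees(np.arctan2(d[1],d[0])),(a+b)/2
print("front",ang([[c,195-np.argmax(ng[195:140:-1,c])] for c in range(276,317)],.0))
print("leftE",ang([[262+np.argmax(ng[r,262:300]),r] for r in range(165,180)],.0))
print("rightE",ang([[330-np.argmax(ng[r,330:290:-1]),r] for r in range(165,177)],.0))
L,e=tri((300.4,229.8),(296.2,164.6));print("L",L,e)
# handle right edge at z=.094 , left at .07..
bl=T.max(2)<70
for z,k,rr in((.094,-1,range(238,258)),(.07,0,range(241,258)),(.094,0,range(241,258))):
    p=np.array([[405+np.nonzero(bl[r,405:455])[0][k]+(.5 if k else -.5),r] for r in rr]); q=np.array([plane("top",a,z) for a in p]); print(z,k,"v",np.mean(q@[.2656,.964,0]))
rel(SO+[0,0,.18],down(SY)); rel(SO+[0,0,.082],down(SY))
print(manip.sense()["q"])
E
python3 m3.py
```

```text
front (np.float64(-85.01935158634151), array([ 0.6202, -0.0159,  0.    ]))
leftE (np.float64(-173.49549565754663), array([0.6417, 0.0473, 0.    ]))
rightE (np.float64(0.7016567326143528), array([ 0.6441, -0.071 ,  0.    ]))
L [ 0.6373 -0.0138  0.1009] 0.0027733133362786663
0.094 -1 v -0.22787607619934586
0.07 0 v -0.2022670397817065
0.094 0 v -0.19648148212524472
shift cm [ 32.3151 -17.3467   6.9864] rot deg [-0.1165  0.0107 31.3721] t 0.1 gap 0.9995008970879443
shift cm [ 32.3115 -17.3273  16.7864] rot deg [-0.1165  0.0107 31.3721] t 0.1 gap 0.9995008970879443
[-1.4705  0.5284  1.4338  0.      1.1814 -0.1785]
```

carry_out([
  [[1.5,-0.8,0.3,0,0,1.5,8.5],[4.5,-2.4,1,0,0,4.5,8.5],[8,-4.3,1.7,0,0,8,8.5],[11.5,-6.2,2.5,0,0,11.5,8.5],[15,-8.1,3.2,0,0,15,8.5],[18.5,-10,4,0,0,18.5,8.5],[22,-11.9,4.8,0,0,22,8.5],[25.5,-13.7,5.5,0,0,25.5,8.5],[28.5,-15.4,6.2,0,0,28.5,8.5],[31,-16.7,6.7,0,0,30.5,8.5],[32.3,-17.4,7,0,0,31.4,8.5],[32.3,-17.4,7,0,0,31.4,8.5]],
], force=50)

```text
t: 1.1
tcp_pos: [0.4361, -0.3413, 0.1792]
tool_rot: [0.991, -0.132, -0.001, -0.001]
force: [-0.2, -0.2, 0.7]
finger_gap: 0.997
gripper_force: 0.0
```

```bash
python3 - <<'E'
from h import *
SO=np.array([.4352,-.3434,0]);rel(SO+[0,0,.082],down(SY))
cv2.imwrite("pics/s1.png",np.hstack([cams.snapshot("top")[150:330,360:560],cams.snapshot("scene")[170:350,40:240]])[:,:,::-1].repeat(2,0).repeat(2,1)); s=manip.sense();print(s["q"],s["tcp_pos"])
E
```

```text
shift cm [-0.012   0.2508  9.7156] rot deg [-0.1384  0.1155  0.201 ] t 1.1 gap 0.9966070631837974
[-0.871   0.528   1.6789 -0.0006  0.9355  0.9672] [ 0.4347 -0.3442  0.18  ]
```

View pics/s1.png

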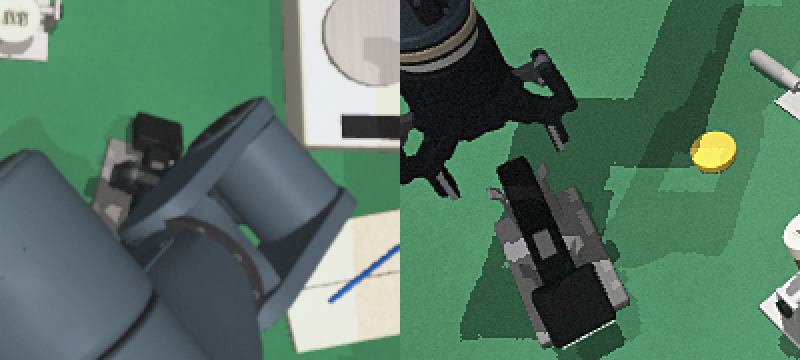

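The scene crop shows the open fingers straddling the handle, with the scanner undisturbed. The gripper is centred, so go down and grip.

carry_out([
  [[0,0,1,0,0,0,8.5],[0,0,3,0,0,0,8.5],[0,0,5.5,0,0,0,8.5],[0,0,7.8,0,0,0,8.5],[0,0,9.2,0,0,0,8.5],[0,0,9.8,0,0,0,8.5],[0,0,9.8,0,0,0,7],[0,0,9.8,0,0,0,5],[0,0,9.8,0,0,0,4],[0,0,9.8,0,0,0,3.3],[0,0,9.8,0,0,0,2.9],[0,0,9.8,0,0,0,2.5]],
])

```text
t: 2.2
tcp_pos: [0.4351, -0.3453, 0.0835]
tool_rot: [0.991, -0.134, 0.001, 0.001]
force: [-0.4, -1.1, 5.5]
finger_gap: 0.343
gripper_force: 49.9
```

carry_out([
  [[0,0,0,0,0,0,2.2],[0,0,0,0,0,0,2],[0,0,0,0,0,0,2],[0,0,0,0,0,0,2],[0,0,0,0,0,0,2],[0,0,0,0,0,0,2]],
])

```text
t: 2.7
tcp_pos: [0.4351, -0.3453, 0.0835]
tool_rot: [0.991, -0.134, 0.001, 0.001]
force: [-2.5, -0.8, 5.9]
finger_gap: 0.345
gripper_force: 50.1
```

```bash
python3 - <<'E'
from h import *
s=manip.sense();print(s)
E
```

```text
{'t': 2.7, 'q': array([-0.8719,  0.6819,  1.7382, -0.0004,  0.7191,  0.9682]), 'qd': array([-0.0001, -0.0002,  0.001 ,  0.0003, -0.0017,  0.0005]), 'tau': array([  0.644 , -39.4652,  -8.9322,   0.1708,  -0.1532,  -0.0366]), 'tcp_pos': array([ 0.4351, -0.3453,  0.0835]), 'tool_rot': array([ 0.991 , -0.1341,  0.0008,  0.0009]), 'force': array([-2.4978, -0.7768,  5.9189]), 'ft_torque': array([ 0.0347,  0.1492, -0.0413]), 'gripper_force': 50.05620539188385, 'finger_gap': 0.3447952187155366}
```

```bash
cat >> h.py <<'E'
GP=np.array([.4351,-.3453,.0835]); GR=R.from_quat([.991,-.1341,.0008,.0009])
OFF=np.array([-.0004,0,.0135]) # scanner origin in tool frame
def aim(L,yaw,th,dist=.10):
    n=R.from_euler("z",yaw,degrees=True).apply([-np.sin(np.radians(th)),0,np.cos(np.radians(th))])
    # level scanner views 45 deg down; pitch nose up by (th-45)
    Rs=R.from_euler("z",yaw,degrees=True)*R.from_euler("y",-(th-45),degrees=True)
    Rt=Rs*R.from_euler("x",180,degrees=True)
    o=L+dist*n-Rs.apply([.108,0,-.030]); return o-Rt.apply(OFF),Rt,n,Rs
E
python3 - <<'E'
from h import *
p,Rt,n,Rs=aim(np.array([.638,-.013,.101]),4,47.5)
print(p,n, Rs.apply([.7071,0,-.7071])); rel(p,Rt)
E
```

```text
[ 0.4553 -0.0258  0.2073] [-0.7355 -0.0514  0.6756] [ 0.7355  0.0514 -0.6756]
shift cm [ -6.5235 -31.3251 -12.44  ] rot deg [  0.532    2.3882 -19.4053] t 2.7 gap 0.3447952187155366
```

carry_out([
  [[0,0,-0.5,0,0,0,2],[0,0,-1.5,0,0,0,2],[0,0,-3,0,0,0,2],[0,0,-5,0,0,0,2],[0,0,-7,0,0,0,2],[0,0,-9,0,0,0,2],[0,0,-11,0,0,0,2],[0,0,-12.5,0,0,0,2],[0,0,-13.5,0,0,0,2],[0,0,-14,0,0,0,2],[0,0,-14,0,0,0,2],[0,0,-14,0,0,0,2]],
])

```text
t: 3.7
tcp_pos: [0.4343, -0.3442, 0.2219]
tool_rot: [0.991, -0.134, -0.0, -0.0]
force: [-0.5, -0.2, -1.2]
finger_gap: 0.345
gripper_force: 49.5
```

```bash
python3 - <<'E'
from h import *
p,Rt,n,Rs=aim(np.array([.638,-.013,.101]),4,47.5)
rel(p,Rt); print(manip.sense())
E
```

```text
shift cm [ -6.4443 -31.2569   1.483 ] rot deg [  0.3815   2.521  -19.4198] t 3.7 gap 0.34497768421531944
{'t': 3.7, 'q': array([-0.8718,  0.469 ,  1.6411, -0.    ,  1.0325,  0.9681]), 'qd': array([-0.0006,  0.0177,  0.0127,  0.0005, -0.0017,  0.0003]), 'tau': array([  0.0368, -41.0283, -16.4475,   0.031 ,  -0.0612,   0.0003]), 'tcp_pos': array([ 0.4343, -0.3442,  0.2219]), 'tool_rot': array([ 0.991 , -0.1342, -0.0004, -0.0004]), 'force': array([-0.4931, -0.2439, -1.1812]), 'ft_torque': array([0.0131, 0.055 , 0.0156]), 'gripper_force': 49.45700705051422, 'finger_gap': 0.34497768421531944}
```

carry_out([
  [[-0.2,-1,0,0,0,-0.6,2],[-0.6,-3,0.1,0,0.2,-1.9,2],[-1.2,-6,0.3,0.1,0.5,-3.7,2],[-1.9,-9,0.4,0.1,0.7,-5.6,2],[-2.5,-12,0.5,0.1,1,-7.5,2],[-3.1,-15,0.7,0.2,1.2,-9.3,2],[-3.7,-18,0.8,0.2,1.5,-11.2,2],[-4.3,-21,1,0.3,1.7,-13,2],[-4.9,-24,1.1,0.3,1.9,-15,2],[-5.5,-27,1.3,0.3,2.2,-16.8,2],[-6,-29.3,1.4,0.4,2.4,-18.3,2],[-6.3,-30.8,1.5,0.4,2.5,-19.2,2]],
])

```text
t: 4.7
tcp_pos: [0.4538, -0.0277, 0.2062]
tool_rot: [0.999, 0.035, 0.02, -0.002]
force: [1.3, 0.4, -1.6]
finger_gap: 0.346
gripper_force: 49.6
```

```bash
python3 - <<'E'
from h import *
p,Rt,n,Rs=aim(np.array([.638,-.013,.101]),4,47.5)
a,b=cams.snapshot("top"),cams.snapshot("scene")
cv2.imwrite("pics/s2t.png",a[:,:,::-1]);cv2.imwrite("pics/s2s.png",b[:,:,::-1])
rel(p,Rt)
c=lambda i,x,y,w,h:cv2.resize(i[y:y+h,x:x+w],None,fx=3,fy=3,interpolation=cv2.INTER_CUBIC)[:,:,::-1]
cv2.imwrite("pics/s2.png",np.hstack([c(a,230,120,130,180),c(b,190,120,130,180)]))
E
```

```text
shift cm [ 0.1576 -0.2015 -0.1039] rot deg [-0.1051  0.1996  0.0182] t 4.8 gap 0.34062705395419984
```

View pics/s2.png

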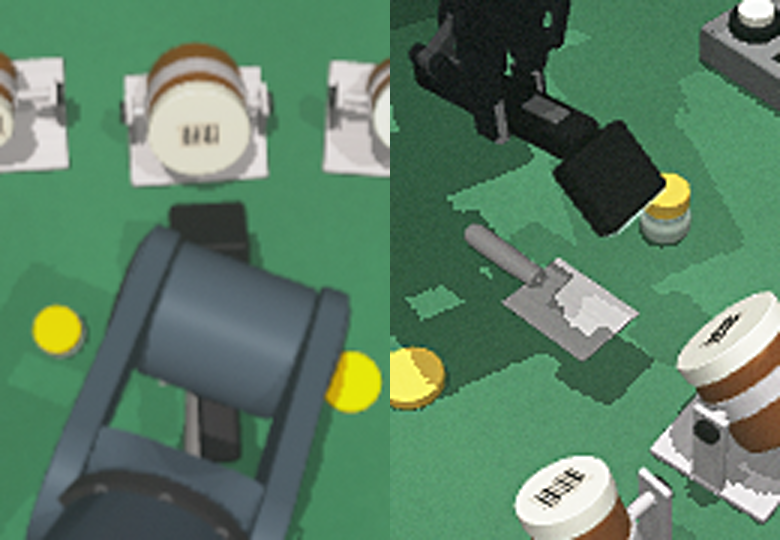

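The scanner head is near the jar and clear of everything. In the top crop the head is at about (299,194) and the label at (297,165). I'll refine the lid plane from its rim points and check the head position.

```bash
cat > m4.py <<'E'
from h import *
from scipy.ndimage import map_coordinates
from scipy.optimize import least_squares
ims={"top":["pics/top0.png","pics/s2t.png"],"scene":["pics/scene0.png","pics/s2s.png"]}
cen={"top":(296.2,164.6),"scene":(300.4,229.8)}
angs={"top":np.radians(np.arange(-5,186,10)),"scene":np.radians(np.arange(150,331,10))} # side away from the lid's skirt
pts=[]
for n in ims:
    g=np.mean([cv2.cvtColor(cv2.imread(f),cv2.COLOR_BGR2LAB).astype(float) for f in ims[n]],0)
    for a in angs[n]:
        r=np.arange(9,26,.2); xy=[cen[n][1]+r*np.sin(a),cen[n][0]+r*np.cos(a)]
        p=np.stack([map_coordinates(g[...,k],xy,order=1) for k in range(3)],1)
        p=cv2.GaussianBlur(p,(1,9),0) ; d=np.linalg.norm(p[5:]-p[:-5],axis=1); i=np.argmax(d)
        if d[i]>12: pts.append((n,cen[n][0]+(r[i]+.5)*np.cos(a),cen[n][1]+(r[i]+.5)*np.sin(a)))
print(len(pts))
H=np.array([.6675,-.0095,.074])
def lid(v):
    yaw,th=v[:2]; n=np.array([-np.sin(th)*np.cos(yaw),-np.sin(th)*np.sin(yaw),np.cos(th)]); return n,H+v[2:5]+.04*n
def res(v):
    n,L=lid(v); out=[]
    for c,x,y in pts:
        o,d=ray(c,(x,y)); o=o+ (v[6:9] if c=="scene" else 0)
        q=o+d*((L-o)@n)/(d@n); out.append((np.linalg.norm(q-L)-v[5])/.002)
    for c in cen: out+=list((proj(c,L-(v[6:9] if c=="scene" else 0))-cen[c])/.5)
    return np.array(out+list(v[2:5]/[.002,.003,.002])+[(v[5]-.042)/.001,(v[0]-.08)/.02]+list(v[6:9]/.002))
r=least_squares(res,[.08,.84,0,0,0,.042,0,0,0],loss="soft_l1"); v=r.x
C=np.linalg.inv(r.jac.T@r.jac); n,L=lid(v)
print("yaw",np.degrees(v[0]),"th",np.degrees(v[1]),"+-",np.degrees(np.sqrt(np.diag(C)[:2])),"L",L,"hinge d",v[2:5],"r",v[5],"cam",v[6:]); print(r.fun.round(1))
s=manip.sense(); Rt=R.from_quat(s["tool_rot"]); o=s["tcp_pos"]+Rt.apply(OFF); Rs=Rt*R.from_euler("x",180,degrees=True)
for q in((.108,0,-.03),(.08,.029,.024),(.08,-.029,.024)): print(proj("top",o+Rs.apply(q)),proj("scene",o+Rs.apply(q)))
E
python3 m4.py
```

```text
28
yaw 5.332173931936722 th 48.46626799685545 +- [1.067 1.093] L [ 0.6385 -0.0153  0.1017] hinge d [ 0.0008 -0.003   0.0012] r 0.044569792777366835 cam [ 0.0005 -0.0001 -0.0002]
[ 0.2  4.1  6.1  9.2 10.5  7.  -2.6 -2.8 -2.   2.  -1.7 -1.6 -1.1 -1.
 11.2 -1.5 10.8  8.5  0.8 -0.1 -1.  -1.2  0.2  1.7  0.  -0.  -1.   0.2
  2.1 -0.3  1.   0.3  0.4 -1.   0.6  2.6  0.7  0.3 -0.1 -0.1]
[299.0249 190.4723] [271.7309 191.6204]
[286.7697 200.6714] [268.4622 157.9787]
[313.4405 199.3312] [249.3797 174.2101]
```

```bash
python3 - <<'E'
from h import *
p,Rt,n,Rs=aim(np.array([.638,-.0142,.1013]),5,48.5)
rel(p,Rt)
E
```

```text
shift cm [-0.0424  0.2415  0.1787] rot deg [-0.0546  1.1986 -0.9814] t 4.8 gap 0.34062705395419984
```

carry_out([
  [[0,0.1,0.1,0,0.6,-0.5,2],[0,0.2,0.2,0,1.2,-1,2],[0,0.2,0.2,0,1.2,-1,2],[0,0.2,0.2,0,1.2,-1,2],[0,0.2,0.2,0,1.2,-1,2]],
])

```text
t: 5.22
tcp_pos: [0.4561, -0.0338, 0.2053]
tool_rot: [0.999, 0.041, 0.032, -0.001]
force: [0.1, 0.5, -1.9]
finger_gap: 0.343
gripper_force: 49.7
```

```bash
python3 - <<'E'
from h import *
p,Rt,n,Rs=aim(np.array([.638,-.0142,.1013]),5,48.5)
rel(p,Rt)
s=manip.sense();Rt=R.from_quat(s["tool_rot"]); o=s["tcp_pos"]+Rt.apply(OFF); Rs=Rt*R.from_euler("x",180,degrees=True)
w=o+Rs.apply([.108,0,-.03]);d=Rs.apply([.7071,0,-.7071]);L=np.array([.638,-.0142,.1013]);t=(L-w)@d;print(w,t,w+t*d-L,np.degrees(np.arccos(-d@n)))
E
```

```text
shift cm [-0.2129 -0.3709  0.0746] rot deg [ 0.1    -0.2212 -0.3171] t 5.2167 gap 0.3425202959950224
[ 0.566  -0.0249  0.1689] 0.09919178917907778 [ 0.0023 -0.0047  0.0021] 0.4459559819241614
```

carry_out([
  [[-0.1,-0.2,0,0,-0.1,-0.2,2],[-0.2,-0.4,0.1,0,-0.2,-0.3,2],[-0.2,-0.4,0.1,0,-0.2,-0.3,2],[-0.2,-0.4,0.1,0,-0.2,-0.3,2],[-0.2,-0.4,0.1,0,-0.2,-0.3,2],[-0.2,-0.4,0.1,0,-0.2,-0.3,2]],
])

```text
t: 5.72
tcp_pos: [0.4539, -0.0291, 0.2042]
tool_rot: [0.999, 0.044, 0.031, -0.0]
force: [-0.0, -0.2, -1.5]
finger_gap: 0.342
gripper_force: 49.7
```

```bash
python3 - <<'E'
from h import *
p,Rt,n,Rs=aim(np.array([.638,-.0142,.1013]),5,48.5)
rel(p,Rt)
b=cams.snapshot("scene");a=cams.snapshot("top")
s=manip.sense();Rt=R.from_quat(s["tool_rot"]); o=s["tcp_pos"]+Rt.apply(OFF); Rs=Rt*R.from_euler("x",180,degrees=True)
w=o+Rs.apply([.108,0,-.03]);d=Rs.apply([.7071,0,-.7071]);L=np.array([.638,-.0142,.1013]);t=(L-w)@d;print(w,t,w+t*d-L,np.degrees(np.arccos(-d@n)))
def dr(n,i,x,y,k=4):
    i=cv2.resize(i[y:y+130,x:x+100],None,fx=k,fy=k,interpolation=cv2.INTER_CUBIC)[:,:,::-1].copy()
    for q in[o+Rs.apply(v) for v in((.108,0,-.03),(.08,.029,.024),(.08,-.029,.024),(.07,.015,.024),(.07,-.015,.024))]+[L]:
        u=(proj(n,q)-[x,y]+.5)*k; cv2.circle(i,(int(u[0]),int(u[1])),3,(0,0,255),-1)
    return i
cv2.imwrite("pics/s3.png",np.hstack([dr("top",a,250,130),dr("scene",b,230,140)]))
E
```

```text
shift cm [-0.0246  0.1161 -0.0214] rot deg [ 0.0951 -0.0277  0.0898] t 5.7167 gap 0.3424181773576661
[ 0.5635 -0.0195  0.1674] 0.0997053096350756 [-0.0001  0.0012  0.0001] 0.25219963055294836
```

View pics/s3.png

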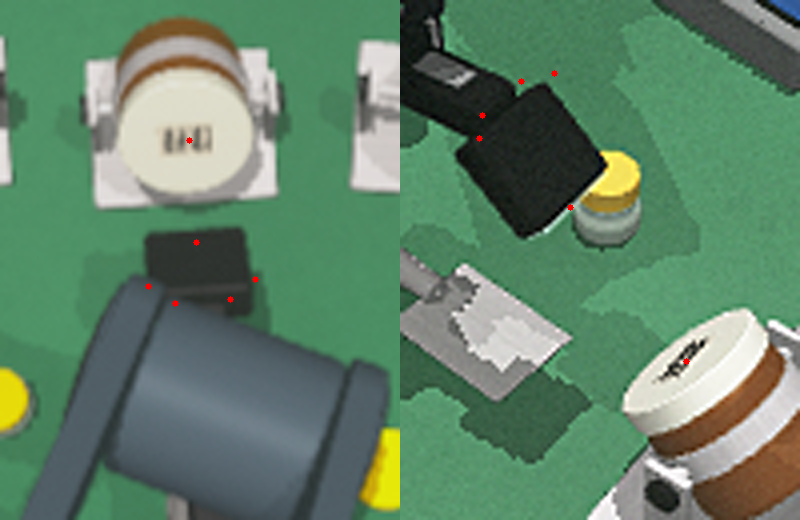

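The label projection falls on the bars, and the window projection falls on the head's window edge in both views. The computed axis error is about 1 mm, so hold.

carry_out([
  [[0,0.1,0,0,0,0,2],[0,0.1,0,0,0,0,2],[0,0.1,0,0,0,0,2],[0,0.1,0,0,0,0,2],[0,0.1,0,0,0,0,2],[0,0.1,0,0,0,0,2],[0,0.1,0,0,0,0,2],[0,0.1,0,0,0,0,2],[0,0.1,0,0,0,0,2],[0,0.1,0,0,0,0,2],[0,0.1,0,0,0,0,2],[0,0.1,0,0,0,0,2]],
])

```text
t: 6.82
tcp_pos: [0.4539, -0.0301, 0.2042]
tool_rot: [0.999, 0.044, 0.031, -0.001]
force: [0.2, 0.3, -1.5]
finger_gap: 0.341
gripper_force: 49.7
```

carry_out([
  [[0,0,0,0,0,0,2],[0,0,0,0,0,0,2],[0,0,0,0,0,0,2],[0,0,0,0,0,0,2],[0,0,0,0,0,0,2],[0,0,0,0,0,0,2],[0,0,0,0,0,0,2],[0,0,0,0,0,0,2],[0,0,0,0,0,0,2],[0,0,0,0,0,0,2],[0,0,0,0,0,0,2],[0,0,0,0,0,0,2]],
])

```text
t: 7.82
tcp_pos: [0.4539, -0.0302, 0.2042]
tool_rot: [0.999, 0.044, 0.031, -0.001]
force: [0.6, 0.3, -1.5]
finger_gap: 0.342
gripper_force: 49.7
```

carry_out([
  [[0,0,0,0,0,0,2],[0,0,0,0,0,0,2],[0,0,0,0,0,0,2],[0,0,0,0,0,0,2],[0,0,0,0,0,0,2],[0,0,0,0,0,0,2],[0,0,0,0,0,0,2],[0,0,0,0,0,0,2],[0,0,0,0,0,0,2],[0,0,0,0,0,0,2],[0,0,0,0,0,0,2],[0,0,0,0,0,0,2]],
])

```text
t: 8.82
tcp_pos: [0.4539, -0.0302, 0.2042]
tool_rot: [0.999, 0.044, 0.031, -0.001]
force: [-0.8, -0.6, -1.7]
finger_gap: 0.344
gripper_force: 49.7
```

```bash
python3 - <<'E'
from h import *
p,Rt,n,Rs=aim(np.array([.638,-.0142,.1013]),5,48.5);rel(p,Rt)
rel(GP+[0,0,.14],GR); print(manip.sense()["tcp_pos"])
E
```

```text
shift cm [-0.0152  0.0136 -0.0249] rot deg [ 0.0905 -0.017   0.0787] t 8.8167 gap 0.34378397752043716
shift cm [-4.5358 31.2264 -2.1632] rot deg [-0.6422 -3.4089 20.4787] t 8.8167 gap 0.34378397752043716
[ 0.4539 -0.0302  0.2042]
```

Held for 3 s. Now return above the stand.

carry_out([
  [[-0.1,1,-0.1,0,-0.1,0.6,2],[-0.4,3,-0.2,-0.1,-0.3,2,2],[-0.9,6,-0.4,-0.1,-0.7,4,2],[-1.3,9,-0.6,-0.2,-1,5.9,2],[-1.7,12,-0.8,-0.3,-1.3,7.9,2],[-2.2,15,-1,-0.3,-1.6,9.8,2],[-2.6,18,-1.2,-0.4,-2,11.8,2],[-3,21,-1.5,-0.4,-2.3,13.8,2],[-3.5,24,-1.7,-0.5,-2.6,15.7,2],[-3.9,27,-1.9,-0.6,-3,17.7,2],[-4.3,29.6,-2.1,-0.6,-3.2,19.4,2],[-4.5,31.2,-2.2,-0.6,-3.4,20.5,2]],
])

```text
t: 9.82
tcp_pos: [0.435, -0.3493, 0.2242]
tool_rot: [0.991, -0.136, 0.002, 0.002]
force: [0.1, -0.3, -1.3]
finger_gap: 0.342
gripper_force: 49.8
```

carry_out([
  [[0,0,0,0,0,0,2],[0,0,0,0,0,0,2],[0,0,0,0,0,0,2],[0,0,0,0,0,0,2]],
])

```text
t: 10.15
tcp_pos: [0.435, -0.3437, 0.2236]
tool_rot: [0.991, -0.134, 0.0, -0.0]
force: [0.3, 0.5, -1.7]
finger_gap: 0.344
gripper_force: 49.8
```

```bash
python3 - <<'E'
from h import *
rel(GP+[0,0,.14],GR); rel(GP,GR)
E
```

```text
shift cm [0.0555 0.1559 0.0099] rot deg [-0.1122  0.0766  0.0332] t 10.15 gap 0.34384104017970385
shift cm [ 0.0487  0.1613 14.0099] rot deg [-0.1122  0.0766  0.0332] t 10.15 gap 0.34384104017970385
```

carry_out([
  [[0,0.1,0.7,0,0,0,2],[0,0.1,2,0,0,0,2],[0,0.1,4,0,0,0,2],[0,0.1,6,0,0,0,2],[0,0.1,8,0,0,0,2],[0,0.1,9.5,0,0,0,2],[0,0.1,10.5,0,0,0,2],[0,0.1,11.5,0,0,0,2],[0,0.1,12.3,0,0,0,2],[0,0.1,13,0,0,0,2],[0,0.1,13.5,0,0,0,2],[0,0.1,13.8,0,0,0,2]],
])

```text
t: 11.15
tcp_pos: [0.4355, -0.3462, 0.0855]
tool_rot: [0.991, -0.134, 0.001, 0.001]
force: [-0.0, 0.1, -1.0]
finger_gap: 0.341
gripper_force: 49.8
```

carry_out([
  [[0,0,0,0,0,0,2],[0,0,0,0,0,0,2],[0,0,0,0,0,0,2]],
])

```text
t: 11.4
tcp_pos: [0.4356, -0.3465, 0.0864]
tool_rot: [0.991, -0.134, 0.001, 0.001]
force: [0.0, -0.7, -1.9]
finger_gap: 0.34
gripper_force: 49.8
```

```bash
python3 - <<'E'
from h import *
rel(GP,GR); s=manip.sense(); print(s["tcp_pos"],s["force"],s["ft_torque"])
E
```

```text
shift cm [-0.0821 -0.0981  0.2888] rot deg [-0.0089 -0.0544 -0.0215] t 11.4 gap 0.3401719847679287
[ 0.4356 -0.3465  0.0864] [ 0.0161 -0.7051 -1.886 ] [0.044  0.0191 0.0223]
```

carry_out([
  [[0,-0.1,0.1,0,0,0,2],[-0.1,-0.1,0.2,0,0,0,2],[-0.1,-0.1,0.3,0,0,0,2],[-0.1,-0.1,0.3,0,0,0,2],[-0.1,-0.1,0.3,0,0,0,2]],
])

```text
t: 11.82
tcp_pos: [0.4346, -0.3448, 0.0835]
tool_rot: [0.991, -0.134, 0.001, 0.001]
force: [-1.7, 2.4, 5.6]
finger_gap: 0.343
gripper_force: 50.5
```

Seated, with a contact force of 5.6 N. Release and retreat.

carry_out([
  [[0,0,0,0,0,0,3.2],[0,0,0,0,0,0,4],[0,0,0,0,0,0,5.5],[0,0,0,0,0,0,7],[0,0,0,0,0,0,8.5],[0,0,0,0,0,0,8.5],[0,0,0,0,0,0,8.5],[0,0,-1,0,0,0,8.5],[0,0,-3,0,0,0,8.5],[0,0,-6,0,0,0,8.5],[0,0,-9.5,0,0,0,8.5],[0,0,-13,0,0,0,8.5]],
])

```text
t: 12.82
tcp_pos: [0.4341, -0.3443, 0.2145]
tool_rot: [0.991, -0.134, 0.0, 0.0]
force: [-0.1, -0.2, 0.8]
finger_gap: 0.992
gripper_force: 0.0
```

carry_out([
  [[0,0,-2,0,0,0,6],[0,0,-3,0,0,0,4],[0,-2,-3,0,0,0,2],[0,-5,-3,0,0,0,0],[0,-9,-3,0,0,0,0],[0,-13,-3,0,0,0,0],[0,-17,-3,0,0,0,0],[0,-20,-3,0,0,0,0],[0,-22,-3,0,0,0,0],[0,-23,-3,0,0,0,0],[0,-23,-3,0,0,0,0],[0,-23,-3,0,0,0,0]],
])

```text
t: 13.82
tcp_pos: [0.4955, -0.1232, 0.2425]
tool_rot: [0.991, -0.134, 0.001, 0.001]
force: [0.9, -0.3, -0.1]
finger_gap: -0.003
gripper_force: 0.0
```

```bash
python3 - <<'E'
from h import *
a,b=cams.snapshot("top"),cams.snapshot("scene")
c=lambda i,x,y,w,h:cv2.resize(i[y:y+h,x:x+w],None,fx=3,fy=3,interpolation=cv2.INTER_CUBIC)[:,:,::-1]
t,s=(cv2.imread(f"pics/{n}0.png")[:,:,::-1] for n in("top","scene"))
cv2.imwrite("pics/s4.png",np.vstack([np.hstack([c(a,390,200,90,95),c(b,75,240,90,95)]),np.hstack([c(t,390,200,90,95),c(s,75,240,90,95)])]))
d=cv2.absdiff(a,t).max(2);print("jar/top diff",d[130:185,200:395].max(),"pots",(d[215:280,235:365]>50).sum())
K=np.array([.3991,.3221,.0634]);g=cams
for n,im in(("top",t),("scene",s)):print(n,proj(n,K))
rel(K+[0,0,.07],R.from_quat(manip.sense()["tool_rot"]));print(manip.sense()["tcp_pos"],manip.sense()["q"])
E
```

```text
jar/top diff 154 pots 2628
top [158.2794 260.6472]
scene [312.2231 122.1576]
shift cm [-21.2381 -40.4511  10.8265] rot deg [0. 0. 0.] t 13.9167 gap -0.0028450953693055308
[ 0.4955 -0.1243  0.2426] [-0.4642  0.3845  1.7253 -0.0011  1.0297  1.3777]
```

View pics/s4.png

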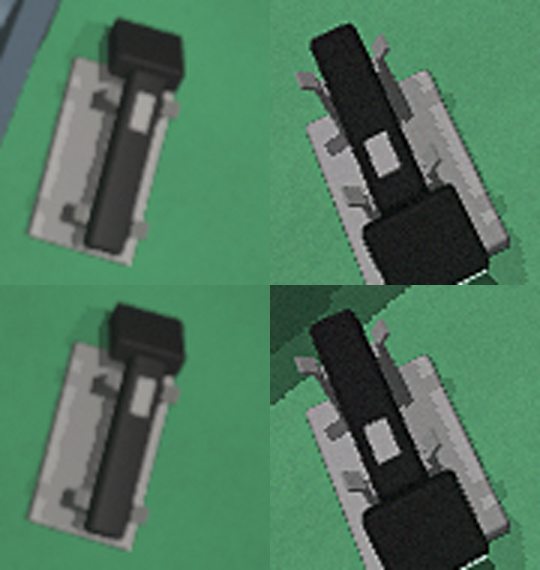

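The scanner lies in its stand exactly as at the start. Comparing the top and bottom crops shows identical placement. Next is the key.

carry_out([
  [[-0.7,-1.3,0.2,0,0,-2,0],[-2,-3.8,0.5,0,0,-5,0],[-3.7,-7,1,0,0,-10,0],[-5.3,-10.2,1.5,0,0,-15,0],[-7,-13.4,2,0,0,-20,0],[-8.7,-16.6,2.5,0,0,-25,0],[-10.4,-19.8,3,0,0,-30,0],[-12,-23,3.5,0,0,-35,0],[-13.7,-26.2,4,0,0,-40,0],[-15.4,-29.4,4.5,0,0,-45,0],[-17.1,-32.6,5,0,0,-50,0],[-18.6,-35.5,5.5,0,0,-54,0]],
])

```text
t: 14.92
tcp_pos: [0.4097, 0.2701, 0.1868]
tool_rot: [0.943, 0.332, 0.0, 0.001]
force: [1.3, -0.6, -0.5]
finger_gap: 0.001
gripper_force: 0.0
```

carry_out([
  [[0,0,0,0,0,0,0],[0,0,0,0,0,0,0],[0,0,0,0,0,0,0]],
])

```text
t: 15.17
tcp_pos: [0.4106, 0.2681, 0.1869]
tool_rot: [0.944, 0.33, 0.0, 0.001]
force: [-0.3, 0.9, 0.8]
finger_gap: 0.002
gripper_force: 0.0
```

```bash
python3 - <<'E'
from h import *
K=np.array([.3991,.3221,.0634]); s=manip.sense()
rel(K+[0,0,.05],R.from_quat(s["tool_rot"]));print(s["tcp_pos"],s["q"],s["tool_rot"])
E
```

```text
shift cm [ 2.471  -4.9552  7.3426] rot deg [0. 0. 0.] t 15.1667 gap 0.001885019769926664
[0.4106 0.2681 0.1869] [ 0.3513  0.4445  1.8299 -0.0027  0.8669  1.2506] [0.9439 0.3303 0.0002 0.001 ]
```

carry_out([
  [[0.8,-1.5,1,0,0,0,0],[1.6,-3.2,3,0,0,0,0],[2.2,-4.5,5,0,0,0,0],[2.5,-5,6.5,0,0,0,0],[2.5,-5,7.3,0,0,0,0],[2.5,-5,7.3,0,0,0,0],[2.5,-5,7.3,0,0,0,0]],
])

```text
t: 15.75
tcp_pos: [0.3999, 0.3219, 0.1141]
tool_rot: [0.944, 0.329, 0.0, 0.001]
force: [1.1, 0.1, -0.3]
finger_gap: -0.002
gripper_force: 0.0
```

```bash
python3 - <<'E'
from h import *
K=np.array([.3991,.3221,.0634]); s=manip.sense()
rel(K+[0,0,.019],R.from_quat(s["tool_rot"]));print(s["tcp_pos"],s["force"])
b=cams.snapshot("scene");cv2.imwrite("pics/s5.png",cv2.resize(b[60:180,240:400],None,fx=4,fy=4)[:,:,::-1])
E
```

```text
shift cm [-0.0492 -0.0715  3.1653] rot deg [0. 0. 0.] t 15.75 gap -0.001999394446048915
[0.3999 0.3219 0.1141] [ 1.0674  0.1195 -0.3375]
```

View pics/s5.png

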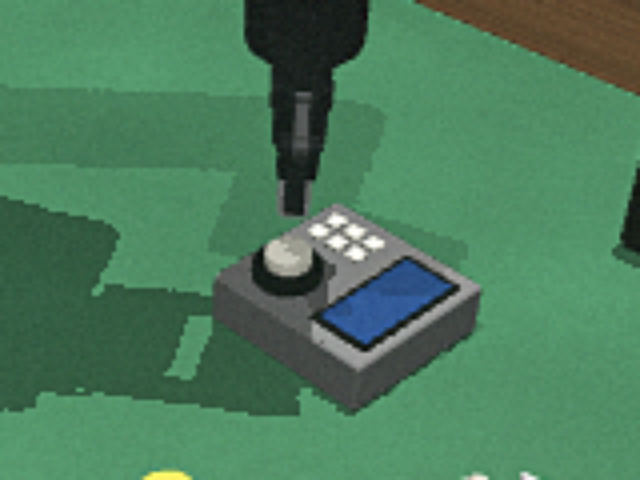

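The closed fingertips at about (292,213) in the crop are directly above the key at (290,258). Press gently, watching the force.

carry_out([
  [[0,0,0.8,0,0,0,0],[0,0,1.8,0,0,0,0],[0,0,2.5,0,0,0,0],[0,0,2.9,0,0,0,0],[0,0,3.1,0,0,0,0],[0,0,3.3,0,0,0,0],[0,0,3.4,0,0,0,0],[0,0,3.4,0,0,0,0]],
])

```text
t: 16.47
tcp_pos: [0.3989, 0.3229, 0.0799]
tool_rot: [0.944, 0.33, -0.0, 0.001]
force: [-0.2, -1.5, 1.3]
finger_gap: -0.002
gripper_force: 1.2
```

carry_out([
  [[0,0,0.2,0,0,0,0],[0,0,0.4,0,0,0,0],[0,0,0.5,0,0,0,0],[0,0,0.5,0,0,0,0],[0,0,0.5,0,0,0,0]],
])

```text
t: 16.88
tcp_pos: [0.3991, 0.323, 0.0751]
tool_rot: [0.944, 0.33, 0.0, 0.001]
force: [-2.4, -1.8, 5.0]
finger_gap: 0.001
gripper_force: 2.4
```

carry_out([
  [[0,0,0.1,0,0,0,0],[0,0,0.2,0,0,0,0],[0,0,0.3,0,0,0,0],[0,0,0.3,0,0,0,0],[0,0,0.3,0,0,0,0]],
])

```text
t: 17.3
tcp_pos: [0.3992, 0.3231, 0.0747]
tool_rot: [0.944, 0.33, 0.001, 0.001]
force: [-4.4, -3.8, 26.1]
finger_gap: 0.001
gripper_force: 12.9
```

The key has bottomed: 26 N with no further travel. Retreat.

carry_out([
  [[0,0,0,0,0,0,0],[0,0,-0.5,0,0,0,0],[0,0,-1.5,0,0,0,0],[0,0,-3,0,0,0,0],[0,0,-5.5,0,0,0,0],[0,0,-8,0,0,0,0],[0,0,-10.5,0,0,0,0],[0,0,-12,0,0,0,0],[0,0,-12,0,0,0,0],[0,0,-12,0,0,0,0],[0,0,-12,0,0,0,0]],
])

```text
t: 18.22
tcp_pos: [0.3989, 0.3232, 0.1913]
tool_rot: [0.944, 0.33, 0.0, 0.001]
force: [0.6, 0.2, -0.4]
finger_gap: -0.004
gripper_force: 0.0
```

```bash
python3 - <<'E'
from h import *
from station import sign_off
a=cams.snapshot("top");t=cv2.imread("pics/top0.png")[:,:,::-1]
d=cv2.absdiff(a,t).max(2)
for n,(x,y,w,h) in dict(jars=(200,130,195,55),lid=(335,235,25,25),spat=(280,210,32,68),pot=(240,220,20,20),scanner=(395,200,65,90)).items(): print(n,(d[y:y+h,x:x+w]>60).sum())
s=manip.sense();print(s["tcp_pos"],s["force"]); print(sign_off())
E
```

```text
jars 0
lid 0
spat 0
pot 0
scanner 0
[0.3987 0.323  0.1908] [-0.3463  0.7952  0.3318]
the job is handed in; nothing more can be done
None
```

I held the scanner on the widest jar's bar code for 3 s, by my measurements about 10 cm away and on target to about 1 mm, then laid it back in its stand, pressed the terminal key fully down (bottomed at 26 N) and handed the job in at about 18 s; a final top-camera comparison showed the jars, lid, spatula, pot and scanner as at the start.

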